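# Load a drilling fixture by pushing: tip the casting in, seat it, clamp it

## Task

Load the drilling fixture without grasping or lifting anything, only by pushing with the fingertips or the outside of the fingers: tip the casting that stands on end between the guide rails over, away from you, so that it lies flat between the rails with its dowel towards the slotted stop. Push it along until its end face is fully home against the stop with the dowel in the slot. Then push the red clamp handle over until the rubber pad presses on the casting, leaving the other parts where they are.

Things in the scene. Friction and masses are not known exactly. Their poses are not given: they have to be found in the camera images.
- fixture: Bright drilled tooling plate 204 x 150 x 12 mm, fixed on the worktop. Its frame: origin at worktop height (z = 0) under the middle of the channel between the guide rails; x along the channel to the stop (away from the robot, turned by up to 15 degrees), y left, z up. The plate covers x -96 to 108, y -55 to 95 mm, top at z = 12 mm.
- channel_mid (a point): Fixture (0, 0, 12) mm, on the plate's top in the middle of the channel. Guide rails either side run along x from -71 to 75 mm: inner faces at y = -28.5 and 28.5 mm, outer at -43.5 and 43.5 mm, tops at z = 28 mm.
- stop_face (a point): Fixture (78, 0, 32) mm, on the face of the dark stop block across the channel's far end: face at x = 78 mm, 18 mm thick, 60 mm wide, top at z = 46 mm. Upright slot for the dowel, 13 mm wide: y = -1.5 to 11.5 mm, open on top and through, floor at z = 25 mm.
- casting: Brown cast block standing on end between the rails (the slightly smaller brown block lying on the worktop is another part). Box: body x -27 to 27, y -46.5 to 37.5, z 0 to 40 mm; 0.42 to 0.63 kg, friction about 0.6. At the start +y (dowel end) is up, 96 mm above the worktop, and +z looks at the robot. Tipped over, it lies with +z up, +y to the stop, 15 to 31 mm short of it.
- casting_mid (a point): Centre of the casting's box, body (0, -4.5, 20) mm: 42 mm above the plate standing, 20 mm lying. Pushed in its top quarter, away from the robot (1 to 2 N), it tips about its far lower edge; past 26 degrees it falls by itself. Push no lower or further: a pin at body (10, -3) mm sticks 4.5 mm out of the +z face and can hang on the fingers (drawing back frees it).
- casting_foot (a point): Centre of the plain end face it stands on at first, body (0, -46.5, 20) mm. Once it lies, this face (54 wide, 40 high) looks back at the robot: push here.
- casting_nose (a point): Centre of the dowel-end face, body (0, 37.5, 20) mm; on top at the start. At the stop it is at fixture x = 78 mm. The dowel, 8.4 mm across, sticks 9 mm out of this face at body x = -5.4, z = 20 mm, that is 5.4 mm left of the middle as it lies.
- clamp (a joint): Toggle clamp lever. 0: fully open, handle leaning out to the left 32 degrees from upright, arm and pad raised. Grows as the handle is pushed towards and over the channel. At 1.05 rad (handle leaning 29 degrees in over the channel) the pad meets the lying casting; hinge limit 1.09. Starts at 0 to 0.08. Stiff hinge (0.25 N m) that stays where it is left.
- clamp_pivot (a point): The clamp's hinge pin, fixture (45, 66, 50) mm, left of the left rail; the axis runs along the fixture's x.
- clamp_handle_end (a point): Rounded free end of the red handle, 113 mm from the pivot along a straight handle; the grip is 22 mm thick and covers the last 65 mm, below it a 16 mm steel shank. Fully open it is near fixture (45, 125, 146) mm, shut near (45, 12, 149) mm. Push it from its outer (left) side towards fixture -y with the outside of the fingers.
- clamp_pad (a point): Middle of the underside of the black rubber pad (17 mm across) on the clamp's spindle; shut it is at fixture (45, 7, 52) mm, on top of the lying casting.
- waiting_block: Slightly smaller brown cast block, 50 x 84 x 40 mm, lying on the worktop right of the fixture; leave it alone. Origin under its centre.
- star_knob: Black five-lobe star knob with its stud up, 38 mm across, 43 mm high, on the worktop right of the fixture; leave it alone. Origin under its centre.
- hose_tail: Brass hose fitting, 17 x 40 x 19 mm, lying on the worktop left of the fixture; leave it alone. Origin under its centre.
Not all that is in view belongs to the job. What is shaped like the casting but green, purple or yellow is not meant.

How it is judged:
By the outcome, as a careful person would: the job done as asked, in the order asked, and still so for the second after the job is handed in, with the robot touching nothing.
It also fails if it takes over 51 s, if anything falls off the work surface, if the arm or the gripper's body presses on something with over 40 N, if the wrist force passes 120 N, or if a joint passes its speed limit or range.

## Robot

A 6-joint arm with a two-finger parallel gripper is mounted at the origin on a cart in front of the work surface, level with it; the furniture and walls round the work are solid. World frame = base frame: x ahead of the robot, y to its left, z up, the work surface at z = 0. Lengths are in m, angles in degrees, forces in N, time in s.
With the tool pointing down it reaches from about 0.4 to 0.825 m from the base axis. Payload 7 kg.
Tool frame: the origin (TCP) lies at the very end of the fingers, on their centre line; the grasp point (between the pads) lies 19 mm behind it; z points along the fingers, y is the line along which they close (so a half turn about z gives the same grasp; the last joint's range is limited). The gripper opens to 88 mm and grips with 3 to 60 N. Pads are 19 mm wide; open, the fingers measure 130 mm over their backs; the gripper's body (78 mm by 193 mm) begins 47 mm behind the grasp point.
Start: joints at [-59.639, 20.546, 0.682, 0, -70.136, -16.507], TCP at [0.162, -0.655, 0.197] pointing down, gripper open.
Joint ranges: [-176.03, 176.03], [-82.01, 121.73], [-58.28, 71.71], [-173.87, 95.51], [-174.79, -0.11], [-173.66, 173.66]. Speed limits (degrees/s): [136.94, 136.94, 172.46, 180, 180, 180].

## Interface

Orientations are given as [roll, pitch, yaw] about the fixed x, y, z axes, in that order (R = Rz(yaw) Ry(pitch) Rx(roll)).
In Python, from plant import get_obs, snapshot, camera_params, close_job, boxes_of, cut_out, landmark_of gives the robot as it stands.
- The arm moves only by the shell command python3 -m inch 'ROWS' [OPENING]. ROWS is text: rows parted by semicolons, each of 6 numbers parted by spaces: the shift along the tool's x, y, z in units of 30 cm (1.0 is 30 cm), then the turn, a rotation vector about the tool's x, y, z in units of pi rad (1.0 is pi rad). A call has 1 to 10 rows; each row is the pose to reach, as a shift and turn from the pose commanded when the call began, along the tool's axes at that moment, turning the shorter way round; what a row does not reach only later rows make up. A row lasts 1/12 s, in which the tool goes at most 41.7 mm and 7.16 degrees, less where a joint would pass 70% of its speed; a pose out of reach is approached as far as the arm can. A call with a number of a shift or a turn outside -1 to 1 is refused whole. A call with a gripper value outside its range is refused whole. OPENING is the closure, from -1 (fully open) to 1 (shut), set as the call begins (- or left out, the last holds). The fingers move at their own pace and stop on an object; the grip force is fixed at half the most. Time passes only in rows, so rows that repeat a pose let the fingers close. It gives the time, the measured TCP pose, the force, the opening and the grip force at its end, in the units of the state.
- get_obs(): the state, without advancing time (a new reading comes with each control period).
- snapshot(name): name is "scene" or "top"; returns the picture (384x512x3 uint8, red, green, blue); there is no depth.
- camera_params(name): a dict with "mtx" (3x3 intrinsics, pixels), "k1" (the pictures are not rectified: a ray, as slopes to the right and down, at radius r is drawn at 1 + k1 r^2 times it, then the intrinsics apply), "rvec" (rotation vector, rad) and "tvec" (3), from world to camera coordinates, as OpenCV has them. Camera axes: x right, y down, z forward; pixel columns grow to the right and rows downward; lengths in m; the calibration is good to about 2 mm. A picture is of the moment at which its call begins. camera_params takes no time and is no camera call.
- close_job(): hands the job in; it is judged then, once.
Trained networks look in the newest picture that a camera, given by its name, has taken for a name from the list of things; names that differ only in an ending like _2 or _b are one class to them, and where a whole thing is asked for, a point or a joint stands for the part that bears it (a point fixed in the world has none). Each returns a list of dicts, best first, with "p" (0 to 1); they miss things now and then, are a little off and sometimes report something else, mostly with a low value. They report only what shows in the picture. A call takes as long as a camera call. They do not tell look-alikes from the thing itself.
- boxes_of(camera, thing): "rect" ([left, top, width, height] in pixels, round what is visible of it).
- cut_out(camera, thing): "pixels" (384x512 bool, what is visible of it) and "rect" ([left, top, width, height] in pixels, round what is visible of it).
- landmark_of(camera, thing): "uv" ([column, row] in pixels: a listed point, or the origin of a listed thing).
The state is a dict: "clock": time; "joint_pos": joint angles; "qvel": joint speeds; "tau": joint torques, N m; "tool_pos": TCP position; "orientation": TCP orientation; "force": force on the tool from outside, world axes, zero at the start; "moment": the same for the moment, N m; "opening": finger opening in m; "gripper_force": force on a finger pad.
Only numpy, scipy, OpenCV 4.12 (cv2) and the standard library are available. Lean on these libraries where they do the work, as an engineer would, in place of code of your own. Each camera call takes 0.05 s, during which the arm holds its last target. There are 200 camera calls.

## Working session

There is one attempt and no reset: what is moved stays moved. The work goes in short steps, Python scripts to look and compute and a shell command to move; the robot and the scene stay as the last step left them, time stands still between calls to the robot, and variables do not carry over. Pictures are saved under pics/ and viewed, at most 10 in all, crops included, and the job is handed in when it is done.

```bash
mkdir -p pics; ls
cat > h.py <<'E'
import numpy as np, cv2
from plant import *
def cam(n):
    c=camera_params(n); return np.array(c["mtx"]),c["k1"],cv2.Rodrigues(np.array(c["rvec"],float))[0],np.array(c["tvec"],float).ravel()
def proj(n,P):
    K,k,R,t=cam(n); q=np.atleast_2d(P)@R.T+t; s=q[:,:2]/q[:,2:]; s=s*(1+k*(s**2).sum(1,keepdims=True)); return s@K[:2,:2].T+K[:2,2]
def ray(n,uv):
    K,k,R,t=cam(n); d=(np.array(uv,float)-K[:2,2])@np.linalg.inv(K[:2,:2]).T; s=d.copy()
    for _ in range(20): s=d/(1+k*(s@s))
    return -R.T@t, R.T@np.r_[s,1]
def onz(n,uv,z):
    o,d=ray(n,uv); return o+d*(z-o[2])/d[2]
E
python3 - <<'E'
from h import *
for n in("scene","top"):
    cv2.imwrite(f"pics/{n}0.png",snapshot(n)[:,:,::-1])
    K,k,R,t=cam(n); print(n,-R.T@t,K[0,0],k)
    for th,z in (("fixture",0),("channel_mid",.012),("stop_face",.032),("casting_nose",.096),("casting_mid",.054),("clamp_pivot",.05),("clamp_handle_end",.146),("clamp_pad",.1),("waiting_block",0),("star_knob",0),("hose_tail",0)):
        for d in landmark_of(n,th)[:2]: print(th,round(d["p"],2),np.round(d["uv"],1),np.round(onz(n,d["uv"],z),4))
print(get_obs())
E
```

```text
pics
scene [ 0.20880458 -0.69238584  0.46187463] 374.8531792893096 -0.022221626274914086
fixture 0.59 [266.4 245.5] [ 0.5709 -0.0522  0.    ]
fixture 0.28 [318.4 261.5] [ 0.643  -0.1537 -0.    ]
channel_mid 0.87 [263.1 242.7] [ 0.5602 -0.0555  0.012 ]
channel_mid 0.41 [293.2 226.2] [ 0.6631 -0.0179  0.012 ]
stop_face 0.61 [293.3 224.7] [ 0.6469 -0.0418  0.032 ]
casting_nose 0.92 [358. 245.] [ 0.6504 -0.252   0.096 ]
casting_nose 0.85 [242.8 211.7] [ 0.5126 -0.0465  0.096 ]
casting_mid 0.94 [198.7 198.3] [0.4755 0.1403 0.054 ]
casting_mid 0.9 [241.7 233.1] [ 0.5033 -0.0623  0.054 ]
clamp_pivot 0.9 [262.3 212.2] [0.5927 0.0137 0.05  ]
clamp_handle_end 0.98 [254.6 165.6] [0.6013 0.0782 0.146 ]
clamp_handle_end 0.57 [244.9 231.9] [ 0.4434 -0.203   0.146 ]
clamp_pad 0.79 [273.3 195.2] [ 0.6096 -0.0055  0.1   ]
waiting_block 0.67 [286.4 278.9] [ 0.5491 -0.1776 -0.    ]
waiting_block 0.53 [266.8 247.4] [ 0.5679 -0.0597  0.    ]
star_knob 0.72 [249.  226.6] [0.5724 0.0429 0.    ]
star_knob 0.71 [318.2 260.3] [ 0.6453 -0.1498  0.    ]
hose_tail 0.19 [242.6 211.9] [0.5913 0.1221 0.    ]
top [ 
[... 839 characters left out ...]
0.6426 -0.1467  0.    ]
{'clock': 1.2, 'joint_pos': array([-5.96387380e+01,  2.05450676e+01,  6.81428563e-01, -1.43604531e-04,
       -7.01374767e+01, -1.65065445e+01]), 'qvel': array([ 0.0319981 , -0.07005016,  0.05991946,  0.0698481 ,  0.04099933,
        0.06365379]), 'tau': array([ 7.62034724e-04, -5.82397163e+01,  2.93299216e+01,  7.00227141e+00,
        1.25458292e-02, -7.28792361e-05]), 'tool_pos': array([ 0.16160108, -0.65533111,  0.19737136]), 'orientation': array([ 1.79998892e+02, -1.87525656e-04, -1.66145331e+02]), 'force': array([-0.58400624,  0.39277749,  0.31793819]), 'moment': array([-0.01705298, -0.02151797, -0.03568839]), 'gripper_force': 0.0, 'opening': 0.08749136808188937}
```

View pics/scene0.png

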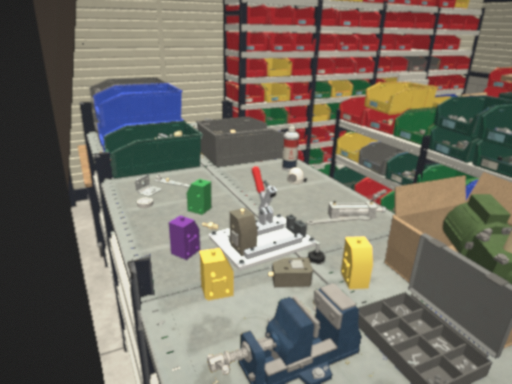

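View pics/top0.png

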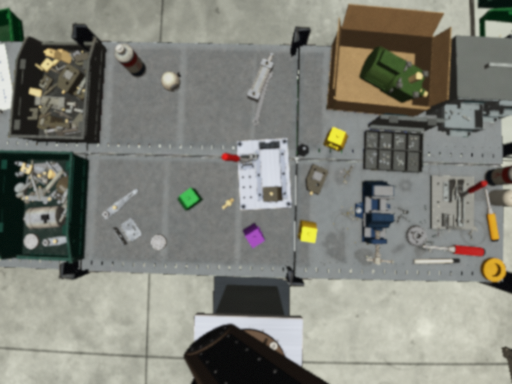

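The top picture shows the plate at columns 237–290, rows 139–209, with the standing casting near (270,193) and the red handle near (230,157). The scene picture has the casting at (242,230). The green, purple and yellow look-alikes are clear of the fixture. Next I'll fit the fixture pose.

```bash
cat > fit.py <<'E'
from h import *
from scipy.optimize import least_squares
def W(p,P): # fixture mm -> world
    P=np.atleast_2d(P)/1000.; c,s=np.cos(p[2]),np.sin(p[2])
    return np.c_[p[0]+c*P[:,0]-s*P[:,1],p[1]+s*P[:,0]+c*P[:,1],P[:,2]]
E
python3 - <<'E'
from fit import *
L={"channel_mid":(0,0,12),"stop_face":(78,0,32),"clamp_pivot":(45,66,50),"fixture":(0,0,0)}
obs=[]
im={n:snapshot(n) for n in("top","scene")}
for n in im:
    for k,P in L.items():
        for d in landmark_of(n,k)[:1]: obs.append((n,P,d["uv"]))
f=lambda p:np.concatenate([(proj(n,W(p,P))[0]-uv) for n,P,uv in obs])
r=least_squares(f,[.565,-.05,0],loss="soft_l1"); p=r.x
print("lm fit",p[:2],np.degrees(p[2])); print(np.round(r.fun.reshape(-1,2),1).tolist())
m=cut_out("top","fixture")[0]["pixels"]; ms=cut_out("scene","fixture")[0]["pixels"]
# refine on brightness edges of plate outline (top + scene)
C=np.array([(-96,-55),(108,-55),(108,95),(-96,95)],float)
def prof(p):
    out=0
    for n in im:
        g=cv2.GaussianBlur(im[n].min(2).astype(np.float32),(0,0),.6)
        for i in range(4):
            a,b=C[i],C[(i+1)%4]; nrm=np.array([(b-a)[1],-(b-a)[0]])/np.linalg.norm(b-a)
            q=a+(b-a)*np.linspace(.04,.96,40)[:,None]
            s=lambda o:cv2.remap(g,*[proj(n,W(p,np.c_[q+nrm*o,np.full(40,12.)]))[:,j].astype(np.float32)[:,None] for j in(0,1)],cv2.INTER_LINEAR).ravel()
            out+=np.clip(s(-5)-s(5),-20,60).mean()
    return out
from scipy.optimize import minimize
best=max((( prof(p+np.array([dx,dy,da])),dx,dy,da) for dx in np.arange(-.012,.0121,.002) for dy in np.arange(-.012,.0121,.002) for da in np.radians(np.arange(-12,12.1,1.5))))
p1=p+np.array(best[1:])
r=minimize(lambda q:-prof(q*[1e-3,1e-3,.01]),p1/[1e-3,1e-3,.01],method="Nelder-Mead",options=dict(initial_simplex=(p1/[1e-3,1e-3,.01])+np.array([[0,0,0],[2,0,0],[0,2,0],[0,0,2]])))
p2=r.x*[1e-3,1e-3,.01]
print("edge fit",prof(p),-r.fun,p2[:2],np.degrees(p2[2])); print(np.round(f(p2).reshape(-1,2),1).tolist())
np.save("p.npy",p2)
def draw(n,x0,y0,w,h,s):
    I=cv2.resize(im[n][y0:y0+h,x0:x0+w,::-1],None,fx=s,fy=s,interpolation=cv2.INTER_CUBIC)
    def ln(P,c): 
        u=(proj(n,W(p2,P))-[x0,y0]+.5)*s; cv2.polylines(I,[np.round(u).astype(int)],True,c,1)
    ln(np.c_[C,np.full(4,12)],(0,255,0))
    for y in(-1,1): ln([(-71,y*28.5,28),(75,y*28.5,28),(75,y*43.5,28),(-71,y*43.5,28)],(255,0,0))
    ln([(78,-30,46),(96,-30,46),(96,30,46),(78,30,46)],(0,0,255))
    return I
a=draw("top",225,130,75,90,6); b=draw("scene",200,160,125,115,5)[:540]
I=np.zeros((600,1080,3),np.uint8); I[:540,:450]=a; I[:b.shape[0],450:450+b.shape[1]]=b
cv2.imwrite("pics/ov.png",cv2.resize(I,(800,444),interpolation=cv2.INTER_AREA))
for th,z in(("casting_nose",96),("casting_mid",54),("clamp_handle_end",146),("clamp_pad",90)):
  for n in im:
    for d in landmark_of(n,th)[:3]:
        w=onz(n,d["uv"],z/1000)[:2]-p2[:2]; c,s=np.cos(p2[2]),np.sin(p2[2]); print(th,n,round(d["p"],2),np.round([(c*w[0]+s*w[1])*1e3,(-s*w[0]+c*w[1])*1e3],1))
E
```

```text
lm fit [ 0.5638755  -0.05229614] 7.115239980888886
[[-0.5, 2.3], [-1.8, 0.9], [-0.1, -2.0], [1.7, 1.6], [0.7, -2.6], [-0.7, 0.5], [0.3, -2.2], [2.3, 6.4]]Traceback (most recent call last):
  File "<stdin>", line 25, in <module>
  File "<stdin>", line 25, in <genexpr>
  File "<stdin>", line 22, in prof
  File "<stdin>", line 21, in <lambda>
  File "h.py", line 6, in proj
    K,k,R,t=cam(n); q=np.atleast_2d(P)@R.T+t; s=q[:,:2]/q[:,2:]; s=s*(1+k*(s**2).sum(1,keepdims=True)); return s@K[:2,:2].T+K[:2,2]
            ~~~^^^
  File "h.py", line 4, in cam
    c=camera_params(n); return np.array(c["mtx"]),c["k1"],cv2.Rodrigues(np.array(c["rvec"],float))[0],np.array(c["tvec"],float).ravel()
ValueError: time passes only in moves, steps and waits
```

```bash
sed -i 's/^def cam/import functools\n@functools.lru_cache(None)\ndef cam/' h.py
python3 - <<'E'
from fit import *
im={n:snapshot(n) for n in("top","scene")}
p=np.array([.5638755,-.05229614,np.radians(7.115)])
C=np.array([(-96,-55),(108,-55),(108,95),(-96,95)],float)
G={n:cv2.GaussianBlur(im[n].min(2).astype(np.float32),(0,0),.6) for n in im}
def prof(p):
    out=0
    for n in im:
        for i in range(4):
            a,b=C[i],C[(i+1)%4]; nrm=np.array([(b-a)[1],-(b-a)[0]])/np.linalg.norm(b-a)
            q=a+(b-a)*np.linspace(.04,.96,40)[:,None]
            def s(o):
                u=proj(n,W(p,np.c_[q+nrm*o,np.full(40,12.)])).astype(np.float32); return cv2.remap(G[n],u[:,:1].copy(),u[:,1:].copy(),cv2.INTER_LINEAR).ravel()
            out+=np.clip(s(-5)-s(5),-20,60).mean()
    return out
best=max(((prof(p+np.array([dx,dy,da])),dx,dy,da) for dx in np.arange(-.012,.0121,.003) for dy in np.arange(-.012,.0121,.003) for da in np.radians(np.arange(-9,9.1,1.5))))
from scipy.optimize import minimize
S=np.array([1e-3,1e-3,.01]); p1=(p+np.array(best[1:]))/S
r=minimize(lambda q:-prof(q*S),p1,method="Nelder-Mead",options=dict(initial_simplex=p1+np.array([[0,0,0],[2,0,0],[0,2,0],[0,0,2]])))
p2=r.x*S
print("edge fit",prof(p),-r.fun,p2[:2],np.degrees(p2[2]))
np.save("p.npy",p2)
def draw(n,x0,y0,w,h,s):
    I=cv2.resize(im[n][y0:y0+h,x0:x0+w,::-1],None,fx=s,fy=s,interpolation=cv2.INTER_CUBIC)
    def ln(P,c): 
        u=(proj(n,W(p2,P))-[x0,y0]+.5)*s; cv2.polylines(I,[np.round(u).astype(int)],True,c,1)
    ln(np.c_[C,np.full(4,12)],(0,255,0))
    for y in(-1,1): ln([(-71,y*28.5,28),(75,y*28.5,28),(75,y*43.5,28),(-71,y*43.5,28)],(255,0,0))
    ln([(78,-30,46),(96,-30,46),(96,30,46),(78,30,46)],(0,0,255))
    return I
a=draw("top",230,130,65,90,6); b=draw("scene",205,160,115,110,5)
b=cv2.resize(b,None,fx=410/575,fy=410/575) if 0 else b[:, :410] if 0 else cv2.resize(b,(405,387))
I=np.zeros((540,800,3),np.uint8); I[:,:390]=a; I[:387,392:797]=b
cv2.imwrite("pics/ov.png",I)
for th,z in(("casting_nose",96),("casting_mid",54),("clamp_handle_end",146),("clamp_pad",90)):
  for n in im:
    for d in landmark_of(n,th)[:3]:
        w=onz(n,d["uv"],z/1000)[:2]-p2[:2]; c,s=np.cos(p2[2]),np.sin(p2[2]); print(th,n,round(d["p"],2),np.round([(c*w[0]+s*w[1])*1e3,(-s*w[0]+c*w[1])*1e3],1))
print(get_obs()["clock"])
E
```

```text
edge fit 294.9184 331.9700622558594 [ 0.56534043 -0.05442679] 4.816272225308544
casting_nose top 0.97 [  92.2 -182.7]
casting_nose top 0.88 [-57.7 239.1]
casting_nose top 0.73 [-166.    62.4]
casting_nose scene 0.91 [-170.8   38. ]
casting_nose scene 0.91 [-74.5 216.6]
casting_nose scene 0.63 [-170.2  -98.7]
casting_mid top 0.86 [  78.7 -185.2]
casting_mid top 0.79 [-57.9   2.2]
casting_mid top 0.74 [-164.3   63.8]
casting_mid scene 0.88 [-53.4   1.2]
casting_mid scene 0.88 [  74.8 -196.8]
casting_mid scene 0.87 [-183.7   40.7]
clamp_handle_end top 0.57 [ 42.6 130.4]
clamp_handle_end scene 0.72 [ 48.7 134.7]
clamp_pad scene 0.97 [51.5 52. ]
2.3
```

View pics/ov.png

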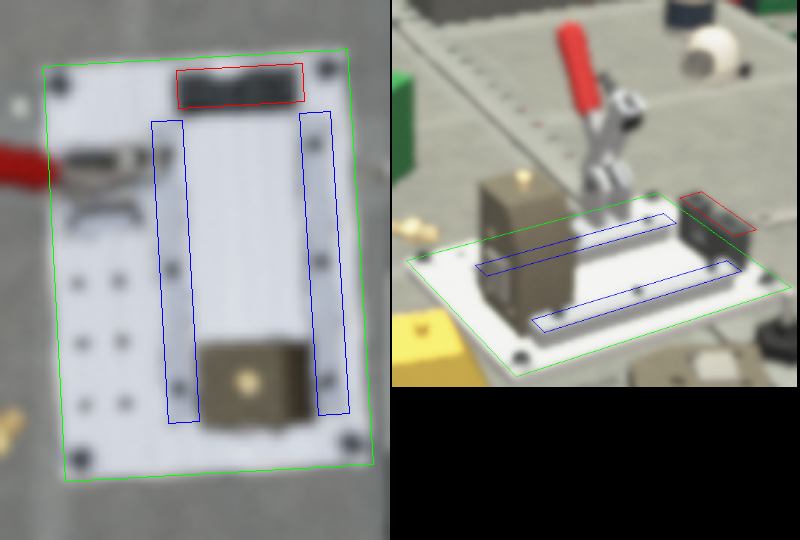

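The overlay lines up with the plate, rails and stop: yaw is 4.8° and the standing casting's centre is near fixture x = -55. I'll close the fingers and move to a pose behind its top.

```bash
cat > go.py <<'E'
import sys
from fit import *
from scipy.spatial.transform import Rotation as R
p=np.load("p.npy"); o=get_obs()
def cur():
    w=o["tool_pos"]-np.r_[p[:2],0]; return R.from_euler("z",-p[2]).apply(w)*1e3
def to(x,y,z,tilt=0):
    R0=R.from_euler("xyz",o["orientation"],degrees=True)
    R1=R.from_euler("z",p[2])*R.from_euler("y",-tilt,degrees=True)*R.from_euler("z",180,degrees=True)*R.from_euler("x",180,degrees=True)
    d=R0.inv().apply(W(p,(x,y,z))[0]-o["tool_pos"])/.3
    r=(R0.inv()*R1).as_rotvec()/np.pi
    print("to",(x,y,z,tilt),"rows",np.round(d,3),np.round(r,4),"n",np.linalg.norm(d)*.3/.0417)
print("t",round(o["clock"],2),"fix",np.round(cur(),1),"F",np.round(R.from_euler("z",-p[2]).apply(o["force"]),1),"open",round(o["opening"],3),np.round(o["orientation"],1))
for a in sys.argv[1:]: to(*map(float,a.split(",")))
E
python3 go.py -115,0,230 -115,0,86
```

```text
t 2.3 fix [-452.8 -564.9  197.4] F [ 0.3 -0.2  0.5] open 0.088 [-180.    -0.  -166.1]
to (-115.0, 0.0, 230.0, 0) rows [-1.408  1.683 -0.109] [-0.     -0.      0.0502] n 15.803774965388195
to (-115.0, 0.0, 86.0, 0) rows [-1.408  1.683  0.371] [-0.     -0.      0.0502] n 16.008812499374145
```

```bash
python3 -m inch '-0.8 0.96 -0.11 0 0 0.05;-0.8 0.96 -0.11 0 0 0.05;-0.8 0.96 -0.11 0 0 0.05;-0.8 0.96 -0.11 0 0 0.05;-0.8 0.96 -0.11 0 0 0.05;-0.8 0.96 -0.11 0 0 0.05;-0.8 0.96 -0.11 0 0 0.05;-0.8 0.96 -0.11 0 0 0.05;-0.8 0.96 -0.11 0 0 0.05;-0.8 0.96 -0.11 0 0 0.05' 1; python3 go.py -115,0,230 -115,0,86
```

```text
clock: 3.13
tool_pos: [0.3284, -0.3138, 0.2318]
orientation: [-180.0, 0.2, -174.8]
force: [-0.8, -0.2, -1.0]
opening: 0.0264
gripper_force: 0.0
t 3.13 fix [-257.8 -238.6  231.8] F [-0.8 -0.2 -1. ] open 0.026 [-180.     0.2 -174.8]
to (-115.0, 0.0, 230.0, 0) rows [-0.481  0.792  0.007] [-0.0002  0.0011  0.0019] n 6.668259548007724
to (-115.0, 0.0, 86.0, 0) rows [-0.479  0.793  0.487] [-0.0002  0.0011  0.0019] n 7.529018614992932
```

```bash
python3 -m inch '-0.47 0.76 0 0 0 0;-0.47 0.76 0 0 0 0;-0.47 0.76 0 0 0 0;-0.47 0.76 0 0 0 0;-0.47 0.76 0 0 0 0;-0.47 0.76 0 0 0 0;-0.47 0.76 0 0 0 0;-0.47 0.76 0 0 0 0;-0.47 0.76 0 0 0 0;-0.47 0.76 0 0 0 0'; python3 go.py -115,0,86
```

```text
clock: 3.97
tool_pos: [0.4466, -0.0793, 0.2303]
orientation: [-180.0, -0.0, -175.1]
force: [-0.1, -0.7, 0.1]
opening: 0.0003
gripper_force: 0.0
t 3.97 fix [-120.4  -14.9  230.3] F [-0.1 -0.7  0.1] open 0.0 [-180.    -0.  -175.1]
to (-115.0, 0.0, 86.0, 0) rows [-0.018  0.05   0.481] [-0.     -0.0001  0.0004] n 3.4818479516521115
```

```bash
python3 -m inch '-0.02 0.05 0.2 0 0 0;-0.02 0.05 0.3 0 0 0;-0.02 0.05 0.4 0 0 0;-0.02 0.05 0.48 0 0 0;-0.02 0.05 0.48 0 0 0;-0.02 0.05 0.48 0 0 0'; python3 -m inch '-0.02 0 0 0 0 0;-0.04 0 0 0 0 0;-0.05 0 0 0 0 0;-0.06 0 0 0 0 0;-0.07 0 0 0 0 0;-0.08 0 0 0 0 0'; python3 go.py
python3 - <<'E'
from h import *
b=np.vstack([cv2.resize(snapshot("scene")[150:280,190:330,::-1],(560,520),interpolation=cv2.INTER_CUBIC)])
cv2.imwrite("pics/a1.png",b)
E
```

```text
clock: 4.47
tool_pos: [0.4507, -0.0649, 0.0862]
orientation: [-179.9, -0.1, -175.2]
force: [-0.3, -0.6, 1.1]
opening: 0.0004
gripper_force: 0.0
clock: 4.97
tool_pos: [0.476, -0.0616, 0.0868]
orientation: [180.0, 0.0, -175.1]
force: [0.4, 0.9, 0.6]
opening: 0.0004
gripper_force: 0.0
t 4.97 fix [-89.6   0.4  86.8] F [0.5 0.9 0.6] open 0.0 [ 180.     0.  -175.1]
```

View pics/a1.png

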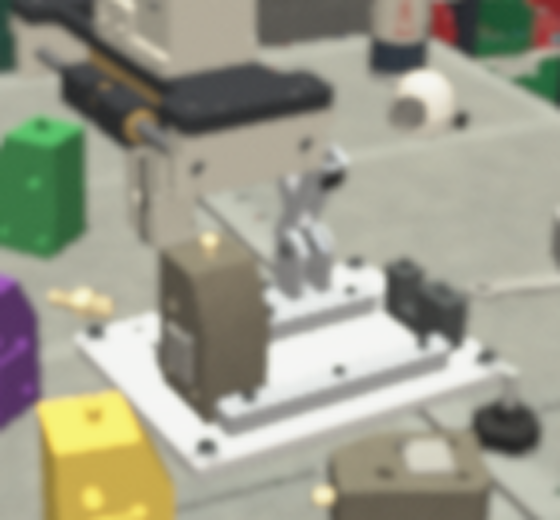

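The fingers are just behind the casting's top (finger tips at about (160,245)), nearly in contact. I'll push slowly, rising slightly.

```bash
python3 -m inch '-0.01 0 0 0 0 0;-0.02 0 0 0 0 0;-0.03 0 0 0 0 0;-0.04 0 0 0 0 0;-0.05 0 0 0 0 0;-0.06 0 -0.005 0 0 0;-0.07 0 -0.01 0 0 0;-0.08 0 -0.01 0 0 0'; python3 -m inch '-0.01 0 -0.005 0 0 0;-0.02 0 -0.01 0 0 0;-0.03 0 -0.01 0 0 0;-0.04 0 -0.015 0 0 0;-0.05 0 -0.015 0 0 0';python3 go.py
python3 - <<'E'
from h import *
cv2.imwrite("pics/a2.png",cv2.resize(snapshot("scene")[150:280,190:330,::-1],(560,520),interpolation=cv2.INTER_CUBIC))
E
```

```text
clock: 5.68
tool_pos: [0.5, -0.0596, 0.0897]
orientation: [-180.0, 0.0, -175.1]
force: [1.2, 0.6, 0.2]
opening: 0.0006
gripper_force: 0.0
clock: 6.1
tool_pos: [0.5148, -0.0583, 0.0941]
orientation: [-180.0, 0.0, -175.1]
force: [0.2, -0.2, -0.4]
opening: 0.0002
gripper_force: 0.0
t 6.1 fix [-50.7   0.4  94.1] F [ 0.2 -0.2 -0.4] open 0.0 [-180.     0.  -175.1]
```

View pics/a2.png

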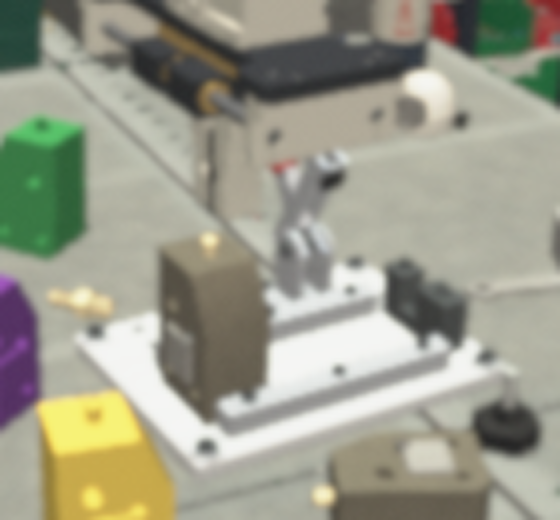

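The casting has not moved: the fingers, with tips at about (235,215) in the crop, are beyond it. I'll check the projection.

Run:
```python
from fit import *
p=np.load("p.npy"); o=get_obs()
im={n:snapshot(n) for n in("scene","top")}
for n in im:
    print(n,"tcp",proj(n,o["tool_pos"]),"top of casting corners",np.round(proj(n,W(p,[(-76,27,96),(-36,27,96),(-36,-27,96),(-76,-27,96),(-56,5.4,105)])),1).tolist(), "base",np.round(proj(n,W(p,[(-76,-27,12),(-36,-27,12)])),1).tolist())
a=cv2.resize(im["scene"][180:270,220:300,::-1],(480,540),interpolation=cv2.INTER_CUBIC)
b=cv2.resize(im["top"][130:220,225:278,::-1],(318,540),interpolation=cv2.INTER_CUBIC)
I=np.hstack([a,b])
for n,x0,y0,ox in(("scene",220,180,0),("top",225,130,480)):
    for q,c in((o["tool_pos"],(0,0,255)),(W(p,(-56,5.4,105))[0],(0,255,0)),(W(p,(-76,-27,12))[0],(255,0,0))):
        u=(proj(n,q)[0]-[x0,y0]+.5)*6; cv2.drawMarker(I,(int(u[0])+ox,int(u[1])),c,0,14,1)
cv2.imwrite("pics/dbg.png",I)
```

```text
scene tcp [[246.27300078 214.64726082]] top of casting corners [[229.6, 211.4], [245.8, 207.4], [258.8, 217.7], [242.0, 222.1], [242.8, 209.6]] base [[241.6, 257.0], [257.7, 252.0]]
top tcp [[272.98144048 191.05251181]] top of casting corners [[263.7, 201.2], [262.8, 186.3], [282.8, 185.2], [283.7, 200.0], [271.4, 193.2]] base [[281.7, 200.5], [280.9, 186.8]]
```

View pics/dbg.png

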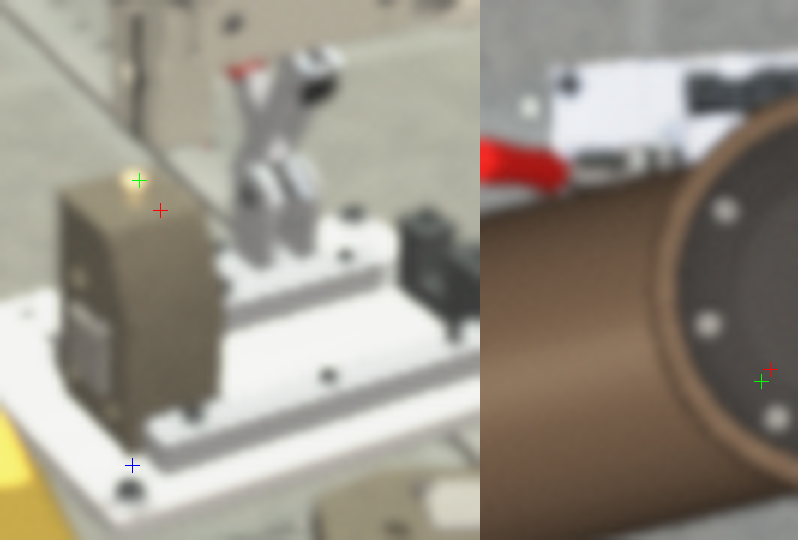

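The image says the fingertips are about 28 mm higher than the reported TCP, so they passed over the casting. I'll back off and check the height with a guarded touch on the free worktop in front of the plate.

```bash
python3 -m inch '0 0 -0.1 0 0 0;0 0 -0.1 0 0 0;0.12 0 -0.1 0 0 0;0.25 0 -0.1 0 0 0;0.25 0 -0.1 0 0 0;0.25 0 -0.1 0 0 0'; python3 go.py -120,0,86 -120,0,40
python3 - <<'E'
from fit import *
im=snapshot("scene"); o=get_obs(); p=np.load("p.npy")
u=proj("scene",o["tool_pos"])[0]; print("tcp px",u, o["tool_pos"])
c=int(u[0]); 
for x in range(c-12,c+13,4): print(x,[int(v) for v in im[int(u[1])-26:int(u[1])+8:2,x].mean(1)])
np.save("s.npy",im)
E
```

```text
clock: 6.75
tool_pos: [0.438, -0.065, 0.1244]
orientation: [180.0, 0.1, -175.1]
force: [1.1, -0.3, -0.1]
opening: 0.0003
gripper_force: 0.0
t 6.75 fix [-127.7    0.2  124.4] F [ 1.1 -0.4 -0.1] open 0.0 [ 1.800e+02  1.000e-01 -1.751e+02]
to (-120.0, 0.0, 86.0, 0) rows [-0.026 -0.001  0.128] [0.0001 0.0004 0.0003] n 0.9389401829226722
to (-120.0, 0.0, 40.0, 0) rows [-0.025 -0.001  0.281] [0.0001 0.0004 0.0003] n 2.0320052140360665
tcp px [213.50420352 209.37785398] [ 0.43960083 -0.06470259  0.12461687]
201 [123, 122, 89, 82, 81, 82, 82, 82, 82, 81, 82, 82, 84, 92, 87, 95, 151]
205 [149, 161, 143, 134, 131, 120, 83, 68, 69, 69, 68, 67, 67, 69, 89, 139, 167]
209 [133, 131, 124, 130, 135, 133, 130, 108, 78, 70, 71, 69, 74, 110, 157, 168, 167]
213 [165, 160, 162, 161, 162, 163, 164, 161, 160, 171, 168, 165, 165, 170, 168, 170, 167]
217 [161, 159, 160, 161, 162, 162, 164, 159, 168, 173, 170, 170, 171, 172, 171, 172, 172]
221 [151, 174, 171, 163, 167, 174, 172, 169, 173, 175, 171, 174, 175, 174, 171, 172, 172]
225 [181, 159, 168, 186, 184, 184, 176, 172, 171, 172, 170, 173, 177, 173, 173, 176, 176]
```

Run:
```python
from fit import *
im=np.load("s.npy"); p=np.load("p.npy"); I=cv2.resize(im[100:270,150:330,::-1],None,fx=3.5,fy=3.5,interpolation=cv2.INTER_CUBIC)
o=np.array([0.4385,-.065,.1245])
for y in (-21,21,0):
  for x in(-9.5,9.5):
    c,s=np.cos(p[2]),np.sin(p[2]); q=o+np.array([c*x-s*y,s*x+c*y,0])/1e3
    for dz,col in((0,(0,0,255)),(.066,(0,255,0))):
        u=(proj("scene",q+[0,0,dz])[0]-[150,100]+.5)*3.5; cv2.circle(I,(int(u[0]),int(u[1])),3,col,-1)
cv2.imwrite("pics/dbg2.png",I)
```

```text
(no output)
```

View pics/dbg2.png

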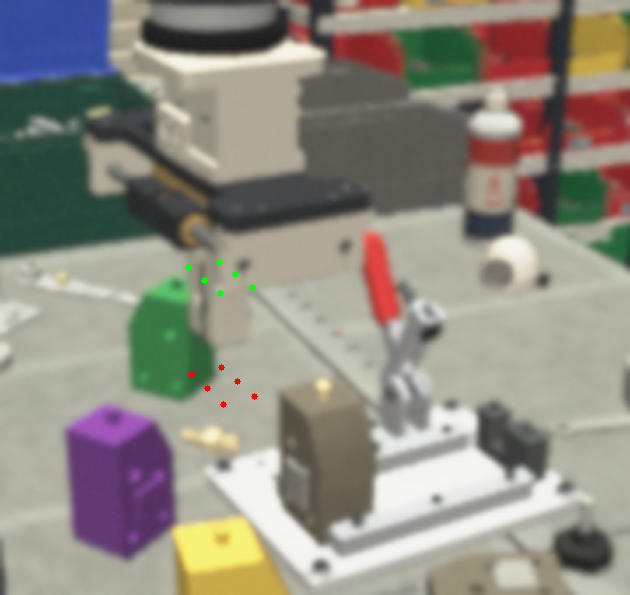

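The whole gripper appears about 15 px higher than its reported pose: red predicted tip at about (223,405), seen tip at about (215,347). Touch test next.

```bash
python3 -m inch '-0.02 0 0.1 0 0 0;-0.02 0 0.2 0 0 0;-0.02 0 0.27 0 0 0;-0.02 0 0.27 0 0 0;-0.02 0 0.27 0 0 0'; python3 -m inch '0 0 0.02 0 0 0;0 0 0.04 0 0 0;0 0 0.05 0 0 0;0 0 0.06 0 0 0;0 0 0.065 0 0 0;0 0 0.065 0 0 0'
python3 - <<'E'
from fit import *
o=get_obs(); im=snapshot("scene"); p=np.load("p.npy")
np.save("s2.npy",im)
I=cv2.resize(im[150:280,170:330,::-1],None,fx=4,fy=4,interpolation=cv2.INTER_CUBIC)
u=(proj("scene",o["tool_pos"])[0]-[170,150]+.5)*4; cv2.circle(I,(int(u[0]),int(u[1])),3,(0,0,255),-1)
cv2.imwrite("pics/dbg3.png",I); print(u,o["tool_pos"],o["force"])
E
```

```text
clock: 7.22
tool_pos: [0.4457, -0.0644, 0.0424]
orientation: [-179.9, -0.1, -175.1]
force: [0.2, -0.3, 0.2]
opening: -0.0
gripper_force: 0.0
clock: 7.72
tool_pos: [0.4456, -0.0642, 0.0233]
orientation: [-180.0, -0.0, -175.1]
force: [0.2, -0.1, -0.1]
opening: 0.0003
gripper_force: 0.0
[189.90024034 409.08728515] [ 0.44555809 -0.06421618  0.02332143] [ 0.21314123 -0.12387695 -0.13358863]
```

```bash
python3 -m inch '0 0 0.01 0 0 0;0 0 0.02 0 0 0;0 0 0.03 0 0 0;0 0 0.03 0 0 0' | egrep 'tool|force'; python3 -m inch '0 0 0.01 0 0 0;0 0 0.02 0 0 0;0 0 0.02 0 0 0' | egrep 'tool|force'; python3 -m inch '0 0 0.01 0 0 0;0 0 0.015 0 0 0;0 0 0.015 0 0 0' | egrep 'tool|force'
```

```text
tool_pos: [0.4451, -0.0643, 0.0137]
force: [-0.9, 0.2, -0.4]
gripper_force: 0.0
tool_pos: [0.4452, -0.0643, 0.0078]
force: [-0.6, 0.1, 0.4]
gripper_force: 0.0
tool_pos: [0.4454, -0.0642, 0.0035]
force: [-0.6, -0.5, -0.1]
gripper_force: 0.0
```

```bash
python3 -m inch '0 0 0.006 0 0 0;0 0 0.012 0 0 0;0 0 0.012 0 0 0' | egrep 'tool|force: '; python3 -m inch '0 0 0.005 0 0 0;0 0 0.01 0 0 0;0 0 0.01 0 0 0' | egrep 'tool|force: '
python3 - <<'E'
from fit import *
o=get_obs(); im=snapshot("scene"); p=np.load("p.npy")
I=cv2.resize(im[150:280,170:330,::-1],None,fx=4,fy=4,interpolation=cv2.INTER_CUBIC)
u=(proj("scene",o["tool_pos"])[0]-[170,150]+.5)*4; cv2.circle(I,(int(u[0]),int(u[1])),3,(0,0,255),-1)
cv2.imwrite("pics/dbg3.png",I); print(u,o["tool_pos"],o["force"])
E
```

```text
tool_pos: [0.4454, -0.0642, -0.0]
force: [-0.6, -0.9, 0.1]
gripper_force: 0.0
tool_pos: [0.4454, -0.0643, -0.003]
force: [0.1, 0.0, -0.3]
gripper_force: 0.0
[190.38642401 451.01752549] [ 0.44539187 -0.06426333 -0.00300885] [ 0.07168553  0.02012071 -0.3385695 ]
```

View pics/dbg3.png

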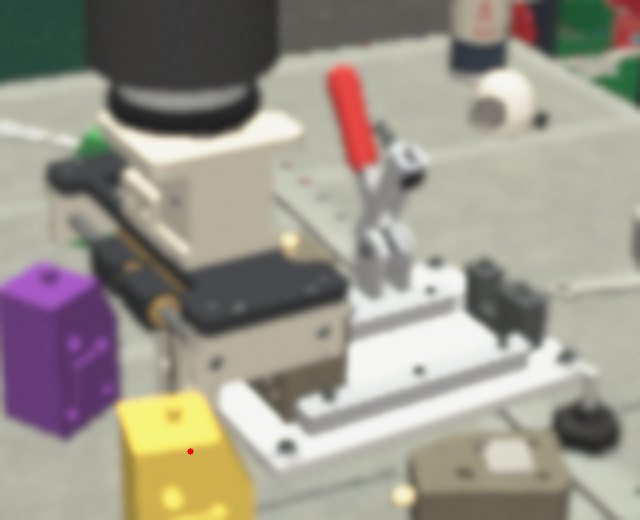

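Reported z = -3 mm with no contact, so the real tip is higher. I'll rise straight away, because the body is near the yellow block, and estimate the offset from the pictures.

```bash
python3 -m inch '0 0 -0.15 0 0 0;0 0 -0.25 0 0 0;0 0 -0.35 0 0 0;0 0 -0.35 0 0 0;0 0 -0.35 0 0 0' | egrep 'clock|tool|force: '
python3 - <<'E'
from fit import *
p=np.load("p.npy"); c,s=np.cos(p[2]),np.sin(p[2])
def off(t,v): return np.array(t)+np.array([c*v[0]-s*v[1],s*v[0]+c*v[1],v[2]])/1e3
t1=[.4396,-.0647,.1246]; t2=[.5148,-.0583,.0941]; t3=[.4454,-.0643,-.003]
O=[(t1,(-9.5,-21,0),(211.4,199.1)),(t1,(9.5,-21,0),(220.9,196.6)),(t2,(9.5,-21,0),(255.5,204.2)),(t3,(39,-96.5,66),(256.3,241)),(t1,(39,-96.5,66),(368/3.5+150,272/3.5+100))]
f=lambda d:np.concatenate([proj("scene",off(t,np.array(v)+d))[0]-u for t,v,u in O])
print(np.round(f(np.zeros(3)).reshape(-1,2),1).tolist())
for m in([0,0,1],[1,1,1]):
    m=np.array(m); r=least_squares(lambda d:f(d*m),np.zeros(3)); print(m,r.x*m,np.round(r.fun.reshape(-1,2),1).tolist())
o=get_obs(); print(o["joint_pos"])
E
```

```text
clock: 9.57
tool_pos: [0.4469, -0.0638, 0.1041]
force: [0.1, 0.9, 0.4]
gripper_force: 0.0
[[2.4, 15.7], [1.6, 16.0], [-0.4, 13.6], [1.0, 12.4], [1.4, 15.3]]
[0 0 1] [ 0.          0.         31.06945801] [[2.1, 1.1], [1.5, 1.6], [-0.0, 0.2], [1.5, -1.6], [1.9, -1.1]]
[1 1 1] [-7.58781397 -7.99286545 36.20843087] [[0.2, 1.1], [-0.2, 1.6], [-1.1, 0.2], [0.3, -1.0], [0.6, -1.6]]
[ 1.70192444e+01  4.11437730e+00 -3.42185938e+01  7.73657347e-04
 -5.14100010e+01 -1.02164532e+02]
```

The tip is really about 31 mm higher than reported in z (residuals about 1.5 px), so I'll work with true z = reported + 31. Descend to true 86 and push with force checks.

```bash
sed -i 's/-o\["tool_pos"\])\/.3/-o["tool_pos"]-[0,0,.031])\/.3/; s/\*1e3$/*1e3+[0,0,31]/' go.py; python3 -m inch '-0.02 0 0.1 0 0 0;-0.04 0 0.16 0 0 0;-0.05 0 0.16 0 0 0;-0.06 0 0.16 0 0 0;-0.06 0 0.16 0 0 0' | egrep 'tool|force: '; python3 -m inch '-0.015 0 0 0 0 0;-0.03 0 0 0 0 0;-0.045 0 0 0 0 0;-0.06 0 0 0 0 0;-0.06 0 0 0 0 0' | egrep 'tool|force: '; python3 go.py
```

```text
tool_pos: [0.4641, -0.0627, 0.0544]
force: [0.1, 0.2, -0.2]
gripper_force: 0.0
tool_pos: [0.4824, -0.0611, 0.0546]
force: [-0.5, 0.6, 0.5]
gripper_force: 0.5
t 10.4 fix [-83.2   0.4  85.6] F [-0.4  0.6  0.5] open 0.0 [-180.     0.  -175.1]
```

```bash
python3 -m inch '-0.01 0 0 0 0 0;-0.02 0 0 0 0 0;-0.03 0 0 0 0 0' | egrep 'tool|force: '; python3 -m inch '-0.01 0 0 0 0 0;-0.02 0 0 0 0 0;-0.03 0 0 0 0 0'| egrep 'tool|force: ';python3 - <<'E'
from fit import *
import h
p=np.load("p.npy")
snapshot("scene")
for n in("casting_nose","casting_foot","casting_mid"):
    for d in landmark_of("scene",n)[:5]: print(n,round(d["p"],2),np.round(d["uv"],1))
print("standing nose at",proj("scene",W(p,[(-55,0,96),(-55,0,54)])))
o=get_obs();print(o["force"],o["tool_pos"])
E
```

```text
tool_pos: [0.4906, -0.0604, 0.0544]
force: [-1.3, -0.0, 0.4]
gripper_force: 0.7
tool_pos: [0.4999, -0.0596, 0.0543]
force: [0.2, -0.2, 0.9]
gripper_force: 0.4
casting_nose 0.97 [215.3 256.1]
casting_nose 0.81 [187.7 219.9]
casting_nose 0.78 [252.2 210.4]
casting_nose 0.66 [360.5 243.7]
casting_nose 0.56 [197.2 182.1]
casting_foot 0.96 [355.5 279.9]
casting_foot 0.81 [198.9 210. ]
casting_foot 0.77 [245.8 246.2]
casting_foot 0.67 [219.3 293.1]
casting_foot 0.59 [185.3 255.1]
casting_mid 0.85 [201.3 197.7]
casting_mid 0.84 [354.2 262.1]
casting_mid 0.7 [220.8 274.6]
casting_mid 0.63 [182.1 235.4]
casting_mid 0.59 [250.3 226.4]
standing nose at [[244.41026337 214.38037432]
 [244.1198745  231.71887375]]
[-0.72461031  0.09548227 -0.28768165] [ 0.49935531 -0.05961317  0.0540971 ]
```

The nose landmark has moved from (244,214) to (252,210), so the casting is tipping. I'll continue.

```bash
python3 -m inch '-0.01 0 0 0 0 0;-0.02 0 -0.005 0 0 0;-0.03 0 -0.01 0 0 0;-0.04 0 -0.015 0 0 0;-0.05 0 -0.015 0 0 0;-0.06 0 -0.02 0 0 0;-0.065 0 -0.02 0 0 0;-0.065 0 -0.02 0 0 0;-0.065 0 -0.02 0 0 0' | egrep 'tool|force: ';python3 go.py
python3 - <<'E'
from fit import *
p=np.load("p.npy")
snapshot("scene")
for n in("casting_nose","casting_foot","casting_mid"):
    for d in landmark_of("scene",n)[:5]: print(n,round(d["p"],2),np.round(d["uv"],1))
print("lying nose,mid,foot,dowel",proj("scene",W(p,[(48,0,32),(6,0,32),(-36,0,32)])))
E
```

```text
tool_pos: [0.5188, -0.058, 0.0601]
force: [0.0, 0.2, 0.0]
gripper_force: 0.0
t 11.85 fix [-46.7   0.3  91.1] F [0.1 0.2 0. ] open 0.0 [ 180.    -0.  -175.2]
casting_nose 0.89 [360.6 242.1]
casting_nose 0.88 [282.2 228.9]
casting_nose 0.83 [198.6 179.6]
casting_nose 0.71 [212.  254.3]
casting_nose 0.58 [188.2 219.4]
casting_foot 0.98 [254.1 238.8]
casting_foot 0.84 [354.2 281.5]
casting_foot 0.62 [216.6 293.9]
casting_foot 0.59 [196.4 208.1]
casting_foot 0.56 [184.2 253.9]
casting_mid 0.94 [355.5 263.1]
casting_mid 0.85 [265.7 233.4]
casting_mid 0.72 [183.7 236.6]
casting_mid 0.65 [199.  197.3]
casting_mid 0.61 [218.8 274.7]
lying nose,mid,foot,dowel [[282.7764405  229.24364712]
 [267.48744121 233.68571658]
 [251.47051771 238.33493135]]
```

Tipped: nose (282,229) and foot (254,239) match the lying pose at x ≈ 48 / -36. Now back off and tilt, then go down behind the foot.

```bash
python3 go.py -75,0,95,12 -70,0,37,12
```

```text
t 12.05 fix [-46.8   0.4  91.2] F [ 0.1  0.4 -0. ] open 0.001 [-180.    -0.  -175.1]
to (-75.0, 0.0, 95.0, 12.0) rows [ 0.094 -0.001 -0.013] [ 0.     -0.0667  0.0002] n 0.681674436143578
to (-70.0, 0.0, 37.0, 12.0) rows [ 0.077 -0.001  0.181] [ 0.     -0.0667  0.0002] n 1.413819097242872
```

```bash
python3 -m inch '0.05 0 -0.01 0 -0.03 0;0.09 0 -0.01 0 -0.0667 0;0.09 0 0 0 -0.0667 0;0.08 0 0.06 0 -0.0667 0;0.08 0 0.12 0 -0.0667 0;0.08 0 0.18 0 -0.0667 0;0.08 0 0.18 0 -0.0667 0;0.08 0 0.18 0 -0.0667 0'| egrep 'tool|force: '; python3 go.py -50,0,37,12 -15,0,37,12
```

```text
tool_pos: [0.494, -0.0604, 0.0057]
force: [0.1, 0.4, 0.8]
gripper_force: 0.0
t 12.72 fix [-71.6   0.   36.7] F [0.2 0.4 0.8] open 0.001 [-180.    11.9 -175.1]
to (-50.0, 0.0, 37.0, 12.0) rows [-0.071 -0.     0.014] [-0.0002 -0.0008  0.0003] n 0.5171837748592804
to (-15.0, 0.0, 37.0, 12.0) rows [-0.185 -0.     0.038] [-0.0002 -0.0008  0.0003] n 1.356486413749914
```

```bash
python3 -m inch '-0.03 0 0.006 0 0 0;-0.06 0 0.012 0 0 0;-0.08 0 0.016 0 0 0;-0.09 0 0.018 0 0 0;-0.1 0 0.02 0 0 0'| egrep 'tool|force: ';python3 -m inch '-0.015 0 0.003 0 0 0;-0.03 0 0.006 0 0 0;-0.045 0 0.009 0 0 0;-0.05 0 0.01 0 0 0'| egrep 'tool|force: '; python3 go.py -15,0,37,12;  python3 - <<'E'
from fit import *
p=np.load("p.npy")
snapshot("scene")
for n in("casting_nose","casting_foot","casting_mid"):
    for d in landmark_of("scene",n)[:5]:
        if 240<d["uv"][0]<310: print(n,round(d["p"],2),np.round(d["uv"],1))
print("home nose,mid,foot",proj("scene",W(p,[(78,0,32),(36,0,32),(-6,0,32)])))
E
```

```text
tool_pos: [0.5263, -0.0573, 0.0071]
force: [-6.7, -0.0, 7.1]
gripper_force: 3.7
tool_pos: [0.5397, -0.0566, 0.0064]
force: [-1.5, -0.1, -0.9]
gripper_force: 1.0
t 13.47 fix [-25.7  -0.   37.4] F [-1.5  0.1 -0.9] open 0.001 [-180.    11.9 -175.2]
to (-15.0, 0.0, 37.0, 12.0) rows [-0.035  0.     0.009] [-0.0001 -0.0007  0.    ] n 0.25646508493186787
casting_nose 0.6 [288.5 226.1]
casting_foot 0.74 [258.6 236.1]
casting_mid 0.68 [274.7 231.9]
home nose,mid,foot [[293.27658951 226.19058201]
 [278.47973973 230.49242114]
 [262.98751463 234.99235439]]
```

```bash
for i in 1; do python3 -m inch '-0.01 0 0.002 0 0 0;-0.015 0 0.003 0 0 0;-0.02 0 0.004 0 0 0;-0.02 0 0.004 0 0 0'| egrep 'tool|force: ';python3 -m inch '-0.005 0 0.001 0 0 0;-0.01 0 0.002 0 0 0;-0.01 0 0.002 0 0 0'| egrep 'tool|force: ';done; python3 go.py
```

```text
tool_pos: [0.547, -0.0555, 0.0069]
force: [-1.9, -0.5, -1.9]
gripper_force: 0.7
tool_pos: [0.55, -0.0553, 0.007]
force: [-0.9, -0.8, -1.1]
gripper_force: 1.0
t 14.25 fix [-15.4   0.4  38. ] F [-1.  -0.7 -1.1] open 0.0 [-180.    12.  -175.1]
```

```bash
python3 -m inch '-0.004 0 0.001 0 0 0;-0.008 0 0.002 0 0 0;-0.008 0 0.002 0 0 0'| egrep 'tool|force: '; python3 go.py
```

```text
tool_pos: [0.5524, -0.0551, 0.0069]
force: [-2.5, -0.2, -0.7]
gripper_force: 1.2
t 14.5 fix [-12.9   0.4  37.9] F [-2.5  0.1 -0.7] open 0.0 [-180.    12.  -175.1]
```

```bash
python3 -m inch '-0.004 0 0.001 0 0 0;-0.008 0 0.002 0 0 0;-0.008 0 0.002 0 0 0'| egrep 'tool|force: ';python3 -m inch '-0.004 0 0.001 0 0 0;-0.008 0 0.002 0 0 0;-0.008 0 0.002 0 0 0'| egrep 'tool|force: ';  python3 go.py;  python3 - <<'E'
from fit import *
p=np.load("p.npy")
snapshot("scene")
for n in("casting_nose","casting_foot","casting_mid"):
    for d in landmark_of("scene",n)[:5]:
        if 240<d["uv"][0]<310: print(n,round(d["p"],2),np.round(d["uv"],1))
E
```

```text
tool_pos: [0.5546, -0.055, 0.0068]
force: [-3.9, 0.4, 1.6]
gripper_force: 2.0
tool_pos: [0.5551, -0.0553, 0.0062]
force: [-11.1, 1.1, 8.5]
gripper_force: 5.7
t 15.0 fix [-10.3   0.   37.2] F [-11.    2.1   8.5] open 0.0 [-180.    11.8 -175.2]
casting_nose 0.57 [289.9 225.4]
casting_foot 0.89 [263.3 237. ]
casting_mid 0.67 [277.6 230.3]
```

Force rose to 11 N with the foot at the predicted home pixel. A bit more to seat it, then back off clear and look.

```bash
python3 -m inch '-0.004 0 0.001 0 0 0;-0.008 0 0.002 0 0 0;-0.008 0 0.002 0 0 0'| egrep 'tool|force: ';python3 -m inch '0.05 0 -0.01 0 0 0;0.12 0 -0.024 0 0 0;0.18 0 -0.036 0 0 0;0.2 0 -0.1 0 0 0;0.22 0 -0.3 0 0 0;0.22 0 -0.5 0 0 0;0.22 0 -0.55 0 0 0;0.22 0 -0.55 0 0 0'| egrep 'tool|force: ';  python3 go.py 45,180,230 45,180,125;  python3 - <<'E'
from fit import *
p=np.load("p.npy")
im=snapshot("scene"); t=snapshot("top")
for n in("casting_nose","casting_foot","casting_mid","clamp_handle_end","clamp_pad"):
    for d in landmark_of("scene",n)[:5]:
        if 240<d["uv"][0]<310: print(n,round(d["p"],2),np.round(d["uv"],1))
a=cv2.resize(im[155:265,220:320,::-1],(500,550),interpolation=cv2.INTER_CUBIC); b=cv2.resize(t[130:220,238:288,::-1],(300,540),interpolation=cv2.INTER_CUBIC)
I=np.zeros((550,800,3),np.uint8); I[:,:500]=a; I[:540,500:]=b; cv2.imwrite("pics/home.png",I)
E
```

```text
tool_pos: [0.5551, -0.0556, 0.0055]
force: [-19.9, 3.4, 14.5]
gripper_force: 9.6
tool_pos: [0.4647, -0.062, 0.162]
force: [0.7, 0.0, -0.3]
gripper_force: 0.0
t 16.12 fix [-100.9    0.9  193. ] F [ 0.7 -0.  -0.3] open 0.001 [ 179.9   12.7 -175.1]
to (45.0, 180.0, 230.0, 0) rows [-0.503  0.596 -0.012] [0.0005 0.0706 0.0007] n 5.6103566366824555
to (45.0, 180.0, 125.0, 0) rows [-0.426  0.595  0.329] [0.0005 0.0706 0.0007] n 5.774633266870369
casting_nose 0.91 [293.1 223.8]
casting_foot 0.94 [262.  235.1]
casting_mid 0.57 [279.8 229. ]
clamp_handle_end 0.89 [256.  164.1]
clamp_handle_end 0.36 [293.  225.3]
clamp_pad 0.6 [274.3 196.5]
```

View pics/home.png

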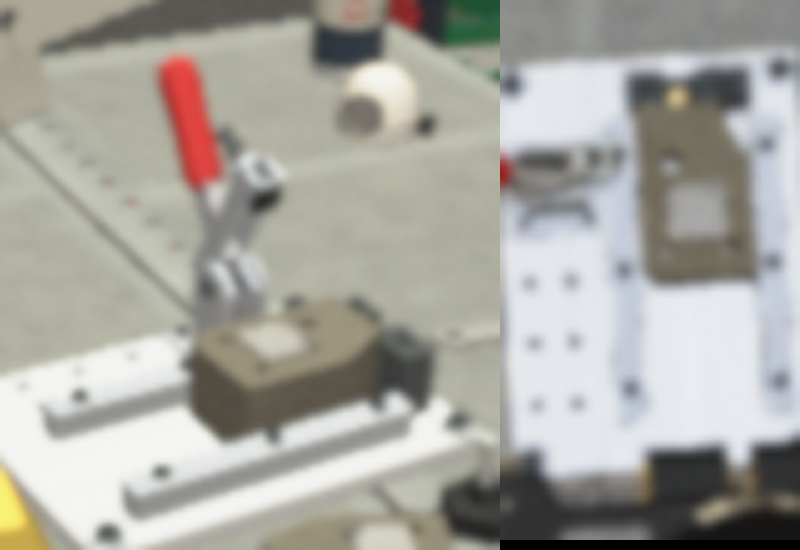

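The casting is flat, tight against the stop, with the dowel in the slot (top view at about (677,97)). The handle is still open, end at about (180,65). Now to the handle's outer side.

```bash
python3 -m inch '-0.05 0.06 -0.1 0 0.02 0;-0.15 0.18 -0.1 0 0.05 0;-0.25 0.3 -0.05 0 0.07 0;-0.35 0.42 -0.03 0 0.07 0;-0.45 0.54 -0.02 0 0.07 0;-0.5 0.62 -0.02 0 0.07 0;-0.5 0.62 -0.02 0 0.07 0;-0.5 0.62 -0.02 0 0.07 0;-0.5 0.62 -0.02 0 0.07 0'| egrep 'tool|force: '; python3 go.py 45,185,125
```

```text
tool_pos: [0.59, 0.1352, 0.1889]
force: [0.1, -0.1, 0.5]
gripper_force: 0.0
t 17.22 fix [ 40.5 186.8 219.9] F [ 0.1 -0.2  0.5] open 0.0 [-179.9   -0.8 -175.1]
to (45.0, 185.0, 125.0, 0) rows [-0.019 -0.006  0.316] [-0.0005 -0.0044  0.0005] n 2.2792926855164866
```

```bash
python3 -m inch '-0.02 0 0.1 0 -0.004 0;-0.02 0 0.2 0 -0.004 0;-0.02 0 0.3 0 -0.004 0;-0.02 0 0.315 0 -0.004 0;-0.02 0 0.315 0 -0.004 0'| egrep 'tool|force: '; python3 -m inch '0 -0.03 0 0 0 0;0 -0.06 0 0 0 0;0 -0.09 0 0 0 0;0 -0.11 0 0 0 0;0 -0.13 0 0 0 0;0 -0.15 0 0 0 0;0 -0.17 0 0 0 0;0 -0.19 0 0 0 0'| egrep 'tool|force: ';python3 -m inch '0 -0.02 0 0 0 0;0 -0.04 0 0 0 0;0 -0.06 0 0 0 0;0 -0.08 0 0 0 0;0 -0.1 0 0 0 0;0 -0.1 0 0 0 0'| egrep 'tool|force: '; python3 go.py
python3 - <<'E'
from fit import *
snapshot("scene")
for n in("clamp_handle_end","clamp_pad"):
    for d in landmark_of("scene",n)[:3]: print(n,round(d["p"],2),np.round(d["uv"],1))
p=np.load("p.npy")
for a in(-.56,-.2,0,.2,.49): print(a,proj("scene",W(p,(45,66-113*np.sin(a),50+113*np.cos(a)))))
E
```

```text
tool_pos: [0.5935, 0.1334, 0.0948]
force: [0.1, -0.2, 0.8]
gripper_force: 0.0
tool_pos: [0.6023, 0.0797, 0.099]
force: [-1.0, 6.5, 7.8]
gripper_force: 3.9
tool_pos: [0.6029, 0.0475, 0.097]
force: [0.7, -0.0, 0.9]
gripper_force: 0.4
t 18.8 fix [ 45.9  98.4 128. ] F [ 0.7 -0.1  0.9] open 0.0 [-1.800e+02  1.000e-01 -1.752e+02]
clamp_handle_end 0.76 [266.4 166.7]
clamp_pad 0.93 [278.  209.2]
clamp_pad 0.15 [265.5 164.9]
-0.56 [[254.54923951 166.21818904]]
-0.2 [[263.02158104 165.12396307]]
0 [[268.30057755 167.18000352]]
0.2 [[273.71973794 171.2003998 ]]
0.49 [[281.2987199 180.3309058]]
```

The handle is near upright (266,167). I'll continue, slowing near the end.

```bash
python3 -m inch '0 -0.015 0 0 0 0;0 -0.03 0 0 0 0;0 -0.045 0 0 0 0;0 -0.06 0 0 0 0;0 -0.075 0 0 0 0;0 -0.085 0 0 0 0;0 -0.085 0 0 0 0'| egrep 'tool|force: ';python3 -m inch '0 -0.01 0 0 0 0;0 -0.015 0 0 0 0;0 -0.02 0 0 0 0;0 -0.02 0 0 0 0'| egrep 'tool|force: '; python3 go.py
python3 - <<'E'
from fit import *
snapshot("scene")
for n in("clamp_handle_end","clamp_pad"):
    for d in landmark_of("scene",n)[:2]: print(n,round(d["p"],2),np.round(d["uv"],1))
p=np.load("p.npy")
for a in(.3,.4,.49): print(a,proj("scene",W(p,(45,66-113*np.sin(a),50+113*np.cos(a)))))
print(proj("scene",W(p,(45,7,52))))
E
```

```text
tool_pos: [0.6047, 0.0223, 0.0965]
force: [0.2, 0.3, -1.0]
gripper_force: 0.2
tool_pos: [0.6054, 0.0169, 0.0968]
force: [-0.2, 1.4, -0.6]
gripper_force: 0.7
t 19.87 fix [ 46.   67.7 127.8] F [-0.1  1.4 -0.6] open 0.001 [-1.800e+02  1.000e-01 -1.751e+02]
clamp_handle_end 0.92 [273.7 171.2]
clamp_pad 0.56 [279.  217.2]
0.3 [[276.40296235 173.92757552]]
0.4 [[279.02324843 177.10697094]]
0.49 [[281.2987199 180.3309058]]
[[280.4320113  220.60624247]]
```

```bash
python3 -m inch '0 -0.012 0 0 0 0;0 -0.024 0 0 0 0;0 -0.036 0 0 0 0;0 -0.045 0 0 0 0;0 -0.045 0 0 0 0'| egrep 'tool|force: ';python3 -m inch '0 -0.007 0 0 0 0;0 -0.014 0 0 0 0;0 -0.014 0 0 0 0'| egrep 'tool|force: ';python3 -m inch '0 -0.007 0 0 0 0;0 -0.007 0 0 0 0'| egrep 'tool|force: '; python3 go.py
python3 - <<'E'
from fit import *
snapshot("scene")
for n in("clamp_handle_end","clamp_pad"):
    for d in landmark_of("scene",n)[:2]: print(n,round(d["p"],2),np.round(d["uv"],1))
E
```

```text
tool_pos: [0.6066, 0.003, 0.0968]
force: [0.4, 1.0, -0.9]
gripper_force: 0.5
tool_pos: [0.6069, -0.0005, 0.0967]
force: [-0.4, 3.5, 0.0]
gripper_force: 1.4
tool_pos: [0.6071, -0.001, 0.0967]
force: [-2.0, 10.9, 0.7]
gripper_force: 5.0
t 20.85 fix [ 46.1  49.8 127.7] F [-1.  11.   0.7] open 0.001 [ 179.9    0.2 -175.2]
clamp_handle_end 0.66 [277.9 180.7]
clamp_handle_end 0.36 [279.3 235.8]
clamp_pad 0.57 [279.5 220.6]
```

The force has jumped and the pad landmark (279.5,220.6) is at its shut pixel. One firm press, then withdraw and look.

```bash
python3 -m inch '0 -0.006 0 0 0 0;0 -0.012 0 0 0 0;0 -0.012 0 0 0 0'| egrep 'tool|force: ';python3 -m inch '0 0.05 0 0 0 0;0 0.15 0 0 0 0;0 0.28 0 0 0 0;0 0.4 0 0 0 0;0 0.45 -0.1 0 0 0;0 0.45 -0.25 0 0 0;0 0.45 -0.4 0 0 0;0 0.45 -0.4 0 0 0;0 0.45 -0.4 0 0 0'| egrep 'clock|tool|force: '
python3 - <<'E'
from fit import *
im=snapshot("scene"); t=snapshot("top")
for n in("clamp_handle_end","clamp_pad","casting_nose","casting_foot"):
    for d in landmark_of("scene",n)[:4]:
        if 240<d["uv"][0]<310: print(n,round(d["p"],2),np.round(d["uv"],1))
a=cv2.resize(im[155:265,220:320,::-1],(500,550),interpolation=cv2.INTER_CUBIC); b=cv2.resize(t[130:220,238:288,::-1],(300,540),interpolation=cv2.INTER_CUBIC)
I=np.zeros((550,800,3),np.uint8); I[:,:500]=a; I[:540,500:]=b; cv2.imwrite("pics/end.png",I)
E
```

```text
tool_pos: [0.6072, -0.0015, 0.0967]
force: [-5.5, 24.8, 2.5]
gripper_force: 12.0
clock: 22.0
tool_pos: [0.5977, 0.1287, 0.2214]
force: [0.5, 0.1, -0.4]
gripper_force: 0.0
clamp_handle_end 0.93 [280.2 177.2]
clamp_pad 0.58 [262.9 212.2]
clamp_pad 0.36 [263.4 242.1]
casting_foot 0.59 [262.2 234.3]
```

View pics/end.png

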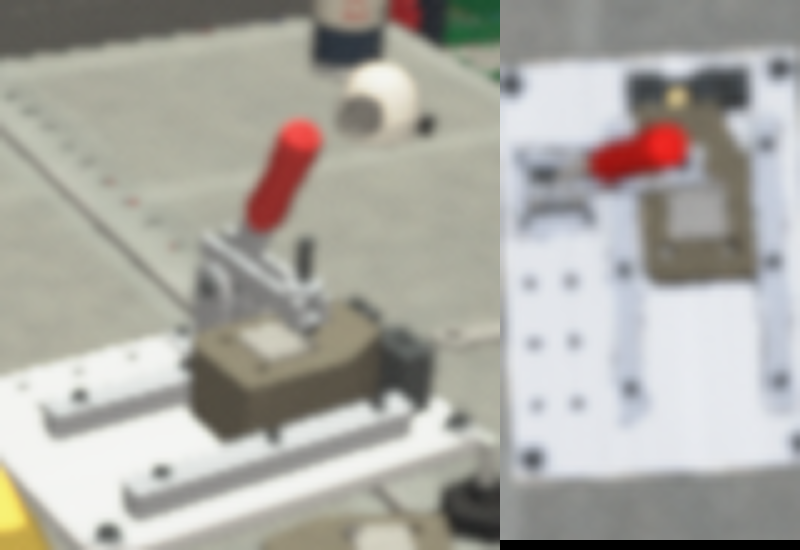

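The clamp is shut with the handle leaning over the channel at about (300,135) and the pad on the casting. The casting is still home, and the robot is clear of everything.

```bash
python3 -c "
from plant import *
print(close_job())"
```

```text
the job is handed in; nothing more can be done
None
```

The job is handed in at about 22 s of the 51 s allowed: the casting lies flat against the stop with its dowel in the slot, the clamp is shut with the pad pressing on it (25 N on the final push), and the robot is clear; no verdict came back.

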